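# Load the board tray and index the probe carriage

### The job

Push the open board tray fully home into the test station until it clicks in and seats. Then pinch the upright fin of the probe carriage and slide it along its rail to the notch of the brass index block until the ball detent drops in, without running past it, and finish still gripping the fin with the carriage at rest in the notch. Leave the index block where it is clamped, and do not disturb the meter, the circuit module or the screwdriver.

Things in the scene. Friction and masses are not known exactly. Their poses are not given: they have to be found in the camera images.
- station: Fixed grey/aluminium test station: 170 deep (x), 244 wide (y), cheeks 75 mm high, open top. Origin: centre of underside. x = the direction that pushes the tray home, y along the rail, z up; yaw up to 0.3 rad. Steel carriage rail along y at x = +15 mm (top 87 mm up); lower dark index bar at x = +56 mm (top 83 mm up).
- tray (a joint): How far the tray is out, m: 0 = home on its stop, positive = out towards the robot (station -x); starts 0.045 to 0.085. Friction about 2 N; from about 12 to 6 mm out the detent's spring ball resists with up to about 6 N in all, then draws the tray in to 0.
- tray_front (a point): Centre of the tray's flat outer front face, to be pushed on. Panel 244 wide, 52 high (12 to 64 mm above the bench), 12 mm thick; this point is 40 mm above the bench and, with the tray home, at station x = -90 mm, y = 0. The tray behind it holds a green circuit board.
- carriage: Black probe carriage, 0.25 kg, slides only along station y (85 mm either side of the middle), friction about 2 N, stays where left. Axes parallel to the station's; origin at bench height at station x = 0, at the station y of the carriage's middle. Block 44 (x) x 36 (y) mm, top 101 mm up. Starts near the -y end; the notch lies 50 to 145 mm from it towards +y.
- fin_top (a point): Centre of the top of the carriage's upright aluminium grip fin: 30 mm along station x, 14 mm thick along station y (pinch it across y), 101 to 148 mm above the bench. Lies 15 mm along x from the carriage origin, 41 mm in front of the plunger.
- plunger (a point): The carriage's spring plunger: the point straight below its steel cap (12 mm across, top 114 mm up) where its 8 mm ball meets the index block; 84.5 mm above the bench, at carriage x = 56 mm, y = 0.
- notch (a point): Middle of the notch between two steel ridges on the brass index block (26 x 30 mm), 84.5 mm up; a brass pointer sticks out behind (+x) at the notch. Clamped at a place that varies; slips above 100 N. Ball seated: plunger coincides with notch. From -y the ball meets a ridge about 12 mm before, resists up to about 8 N, crest 6 mm before, then is drawn in; a like ridge follows, crest 6 mm past.
- meter: Bystander: hand-held orange multimeter lying flat, 85 x 175 x 44 mm, origin at the centre of its underside; on the -y side of the station.
- module: Bystander: clear-cased circuit module with a green board on top, 100 x 110 x 65 mm, origin at the centre of its underside; on the +y side of the station.
- driver: Bystander: screwdriver 160 mm long lying flat along its own x axis, in front of the meter on the station's -y side, origin at bench height below it.

How it is judged (in metres and radians):
On the way, in this order (a step that is already met when the one before it is completed fails the run):
1. the tray is home at its detent (value of joint tray below 0.003 m), for 0.3 s.
2. the carriage, gripped by its fin, has its ball in the notch (y of plunger in the frame of notch between -0.003 and 0.003 m and contact force between the fingers and carriage above 3 N), for 0.3 s.
At the end, for the whole second after the job is handed in: The tray is home (less than 3 mm out), the carriage's plunger is within 3 mm of the notch and at rest (below 10 mm/s), and the fingers still grip the fin (contact force above 3 N, grasp point within 45 mm of the fin's top), held through the last second (all of step 2 and value of joint tray below 0.003 m and distance between the grasp point and fin_top below 0.045 m and linear speed of carriage below 0.01 m/s); the arm keeps its last pose, push and grip.
It fails at once if the carriage ran past the notch (more than 10 mm) (y of plunger in the frame of notch above 0.01 m).
It fails at once if the index block was shifted (more than 5 mm) (distance of notch from where it was at the start of the episode above 0.005 m).
It fails at once if the meter was disturbed (moved more than 30 mm) (distance of meter from where it was at the start of the episode above 0.03 m).
It fails at once if the module was disturbed (moved more than 30 mm) (distance of module from where it was at the start of the episode above 0.03 m).
It fails at once if the screwdriver was disturbed (moved more than 30 mm) (distance of driver from where it was at the start of the episode above 0.03 m).
It also fails if it takes over 67 s, if anything falls off the work surface, if the arm or the gripper's body presses on something with over 40 N, if the wrist force passes 120 N, or if a joint passes its speed limit or range.

### The arm

A 6-joint arm with a two-finger parallel gripper is mounted at the origin on the work surface. World frame = base frame: x ahead of the robot, y to its left, z up, the work surface at z = 0. Lengths are in mm, angles in rad, forces in N, time in s.
With the tool pointing down it reaches from about 300 to 950 mm from the base axis. Payload 3.1 kg.
Tool frame: the origin (TCP) lies on the centre line of the jaws, within the pads' length; the fingertips stand 19 mm ahead of it and the grasp point (between the pads) is the TCP (r.tip_extent is the distance from the TCP to the fingertips, in mm); z points along the fingers, y is the line along which they close (so a half turn about z gives the same grasp; the last joint's range is limited). The gripper opens to 85 mm and grips with 20 to 120 N. Pads are 22 mm wide; open, the fingers measure 114 mm over their backs; the gripper's body (76 mm by 85 mm) begins 54 mm behind the grasp point. The pads swing forward as they close: fully open they stand 13 mm farther back than shut.
Start: joints at [-1.192, 0.308, 1.634, -0, 1.2, -0.07], TCP at [271.153, -563.123, 212.772] pointing down, gripper open.
Joint ranges: [-3.06, 3.06], [-0.79, 1.96], [0.05, 2.63], [-1.19, 4.34], [0.05, 2.64], [-2.94, 2.94]. Speed limits (rad/s): [2.79, 2.79, 3.14, 3.14, 3.14, 3.14].

### API

Orientations are given as a unit quaternion [x, y, z, w].
In Python, from bench import r, read_camera, camera_info, spotter gives the robot as it stands. The module is installed in compiled form; this text tells all that it offers.
- The arm moves only by the shell command python3 -m pendant 'ROWS' [FORCE]. ROWS is JSON, a list of rows, each an object with "fingers": the closure, from -1 (fully open) to 1 (shut); "linear": the shift along the tool's x, y, z in cm, a list of three; "delta_rot": the turn, a rotation vector about the tool's x, y, z in rad, a list of three. A call has exactly 5 rows; each row is the pose to reach, as a shift and turn from the pose commanded when the call began, along the tool's axes at that moment; what a row does not reach only later rows make up. A row lasts 1/8 s, in which the tool goes at most 62.5 mm and 10.7 degrees, less where a joint would pass 70% of its speed; a pose out of reach is approached as far as the arm can. A call with a gripper value outside its range is refused whole. The fingers move at their own pace and stop on an object; FORCE is the grip in N (left out, the last holds). Time passes only in rows, so rows that repeat a pose let the fingers close, or fill a call up. It gives the time, the measured TCP pose, the force, the opening and the grip force at its end, in the units of the state.
- r.state(): the state, without advancing time (a new reading comes with each control period).
- read_camera(name): name is "scene" or "top" or "wrist"; returns (picture, depth): 400x640x3 uint8, red, green, blue; 400x640 float32, mm along the optical axis (not along the pixel's ray), 0 where there is no reading.
- camera_info(name): a dict with "intrinsics" (3x3 intrinsics, pixels), "R" (3x3) and "t" (3): a world point X has camera coordinates R X + t. Camera axes: x right, y down, z forward; pixel columns grow to the right and rows downward; lengths in mm; the calibration is good to about 2 mm. A picture is of the moment at which its call begins: read the wrist's pose just before it. camera_info takes no time and is no camera call; for the wrist camera it gives the pose at the moment of the call.
- r.job_done(): hands the job in; it is judged then, once.
Trained networks look in the newest picture that a camera, given by its name, has taken for a name from the list of things; names that differ only in an ending like _2 or _b are one class to them, and where a whole thing is asked for, a point or a joint stands for the part that bears it (a point fixed in the world has none). Each returns a list of dicts, best first, with "p" (0 to 1); they miss things now and then, are a little off and sometimes report something else, mostly with a low value. They report only what shows in the picture. A call takes as long as a camera call.
- spotter.outline_of(camera, target): "region" (400x640 bool, what is visible of it) and "rect" ([left, top, right, bottom] in pixels, round what is visible of it).
The state is a dict: "clock": time; "q": joint angles; "qvel": joint speeds; "joint_efforts": joint torques, N m; "tool_pos": TCP position; "orientation": TCP orientation; "ft_force": force on the tool from outside, world axes, zero at the start; "moment": the same for the moment, N m; "gripper_width": finger opening in mm; "finger_force": force on a finger pad.
Only numpy, scipy, OpenCV 4.12 (cv2) and the standard library are available. Lean on these libraries where they do the work, as an engineer would, in place of code of your own. Each camera call takes 0.05 s, during which the arm holds its last target. There are 200 camera calls.

## Working session

There is one attempt and no reset: what is moved stays moved. The work goes in short steps, Python scripts to look and compute and a shell command to move; the robot and the scene stay as the last step left them, time stands still between calls to the robot, and variables do not carry over. Pictures are saved under pics/ and viewed, at most 10 in all, crops included, and the job is handed in when it is done.

```bash
mkdir -p pics; cat > h.py <<'E'
import numpy as np, cv2
from bench import r, read_camera, camera_info, spotter
def cloud(cam):
    p,d=read_camera(cam); i=camera_info(cam)
    K=np.array(i["intrinsics"]);R=np.array(i["R"]);t=np.array(i["t"])
    v,u=np.mgrid[:400,:640]
    c=np.stack([(u-K[0,2])/K[0,0]*d,(v-K[1,2])/K[1,1]*d,d],-1)
    W=(c-t)@R
    W[d==0]=np.nan
    return p,W
def save(n,p): cv2.imwrite("pics/"+n,p[:,:,::-1])
E
python3 - <<'E'
from h import *
for c in ["top","scene"]:
    p,W=cloud(c); save(c+"1.png",p); np.save(c+".npy",W)
    for n in ["station","tray","carriage","notch","meter","module","driver"]:
        for o in spotter.outline_of(c,n)[:2]:
            print(c,n,round(o["p"],2),o["rect"],np.nanmedian(W[o["region"]],0).round())
            if n=="carriage":
                q=W[o["region"]]; print(np.nanpercentile(q,[5,50,95],axis=0).round())
print(r.state())
E
```

```text
top station 0.77 [246.0, 149.3, 375.5, 279.9] [584.  41.  31.]
top tray 0.78 [265.1, 192.3, 369.0, 277.0] [528.  32.  30.]
top carriage 0.77 [329.7, 155.7, 348.7, 192.5] [650. -22. 102.]
[[628. -42.  95.]
 [650. -22. 102.]
 [691. -10. 149.]]
top notch 0.46 [280.4, 162.1, 294.1, 177.0] [669.  89.  85.]
top meter 0.86 [374.0, 152.3, 450.4, 195.9] [ 680. -196.   38.]
top meter 0.44 [247.7, 146.5, 372.0, 278.3] [584.  41.  31.]
top module 0.97 [168.4, 168.9, 230.4, 225.4] [614. 295.  53.]
scene station 0.76 [241.4, 133.6, 396.8, 276.7] [589.  45.  36.]
scene tray 0.84 [278.8, 131.8, 394.2, 232.3] [518.  32.  31.]
scene carriage 0.71 [255.5, 170.9, 286.7, 207.3] [658. -20. 104.]
[[631. -34.  87.]
 [658. -20. 104.]
 [693.  -8. 149.]]
scene notch 0.67 [288.0, 224.7, 310.1, 242.1] [670.  89.  85.]
scene meter 0.56 [184.3, 131.7, 262.5, 198.1] [ 688. -189.   38.]
scene module 0.59 [344.5, 264.4, 415.6, 336.8] [627. 302.  53.]
scene driver 0.57 [245.4, 109.2, 278.4, 150.8] [ 560. -211.   21.]
{'clock': 0.8, 'q': array([-1.19173093e+00,  3.08038072e-01,  1.63377525e+00,  1.29058597e-07,
        1.19970456e+00, -6.96915069e-02]), 'qvel': array([-0.00059985,  0.00101033, -0.00035866,  0.00159097, -0.0001617 ,
       -0.00083732]), 'joint_efforts': array([-8.38790747e-04, -4.15226197e+01, -2.77068740e+01, -8.29597298e-05,
        6.19176917e-04, -2.42146932e-06]), 'tool_pos': array([ 271.1428215 , -563.14891969,  212.82244976]), 'orientation': array([9.74932595e-01, 2.22500414e-01, 5.81988958e-06, 3.69327712e-05]), 'ft_force': array([-0.7292266 , -0.34576395,  0.01160004]), 'moment': array([-0.00246411, -0.00596502,  0.02762412]), 'finger_force': 0.0, 'gripper_width': 85.43190205996633}
```

```bash
python3 - <<'E'
from h import *
from scipy.spatial.transform import Rotation as Ro
import cv2
p=cv2.imread("pics/top1.png"); cv2.imwrite("pics/top1c.png",cv2.resize(p[130:300,160:460],None,fx=2.6,fy=2.6,interpolation=cv2.INTER_CUBIC))
W=np.load("top.npy").reshape(-1,3)
C=np.load("scene.npy").reshape(-1,3)
A=np.vstack([W,C])
# fin
s=A[(A[:,2]>140)&(A[:,2]<156)&(A[:,0]>550)&(A[:,0]<720)&(abs(A[:,1])<140)]
print("fin",len(s),s.mean(0),s.min(0),s.max(0))
# tray front face top strip: height 64; cheeks at 75
f=A[(A[:,2]>55)&(A[:,2]<69)&(A[:,0]>380)&(A[:,0]<560)&(A[:,1]>-140)&(A[:,1]<220)]
print("front",len(f)); rc=cv2.minAreaRect(f[:,:2].astype(np.float32)); print(rc,cv2.boxPoints(rc))
g=A[(A[:,2]>71)&(A[:,2]<80)&(A[:,0]>430)&(A[:,0]<760)&(A[:,1]>-140)&(A[:,1]<220)]
rc=cv2.minAreaRect(g[:,:2].astype(np.float32)); print("cheeks",len(g),rc,cv2.boxPoints(rc))
T=Ro.from_quat(r.state()["orientation"]).as_matrix();print(T.round(3))
E
```

```text
fin 195 [648.33744971 -25.65056548 147.14998342] [633.06666995 -35.07735788 140.06631221] [663.92760251 -17.14908523 153.04216878]
front 1248
((515.4432373046875, 28.910362243652344), (134.52691650390625, 244.1534881591797), 10.737799644470215) [[ 426.61282  136.31737]
 [ 472.10223 -103.56101]
 [ 604.2737   -78.49664]
 [ 558.78424  161.38174]]
cheeks 1644 ((619.5516967773438, 48.05010986328125), (170.5765838623047, 245.49058532714844), 10.713703155517578) [[512.9316   152.80054 ]
 [558.56866  -88.41077 ]
 [726.1718   -56.700317]
 [680.5347   184.51099 ]]
[[ 0.901  0.434  0.   ]
 [ 0.434 -0.901 -0.   ]
 [-0.     0.    -1.   ]]
```

View pics/top1c.png

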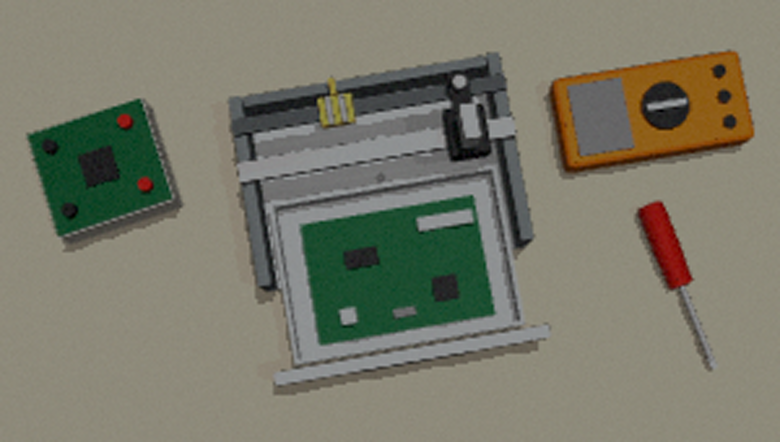

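The crop shows the station yawed by about 10.7°. The carriage is at the right (-y) end (crop ~465,125), the brass notch at about 335,105, and the tray is about 80 mm out. The fin measures station x = 14.6 and the notch x = 56.8, both matching the description. Next I move to a spot in front of the tray.

```bash
python3 -m pendant '[{"fingers":1,"linear":[3.8,-4.6,0],"delta_rot":[0,0,0.06]},{"fingers":1,"linear":[7.6,-9.2,0],"delta_rot":[0,0,0.12]},{"fingers":1,"linear":[11.4,-13.8,0],"delta_rot":[0,0,0.18]},{"fingers":1,"linear":[15.2,-18.4,0],"delta_rot":[0,0,0.24]},{"fingers":1,"linear":[19,-23,0],"delta_rot":[0,0,0.262]}]' 40
cat >> h.py <<'E'
from scipy.spatial.transform import Rotation as Ro
O=np.array([619.5,48.0,0]); YAW=np.deg2rad(10.7)
S=Ro.from_euler('z',YAW).as_matrix()   # station axes in columns
def go(sx,sy,z):
    s=r.state(); T=Ro.from_quat(s["orientation"]).as_matrix()
    d=O+S@[sx,sy,z]-s["tool_pos"]
    print("shift cm tool",(T.T@d/10).round(2)); here(s)
    D=S@np.diag([1,-1,-1]); print("rotvec",Ro.from_matrix(T.T@D).as_rotvec().round(3))
def here(s=None):
    s=s or r.state(); p=S.T@(s["tool_pos"]-O); print("station TCP",p.round(1),"t",s["clock"],"F",(S.T@s["ft_force"]).round(1),"w",s["gripper_width"],s["finger_force"])
E
python3 -c "
from h import *
go(-215,0,213)"
```

```text
clock: 1.42
tool_pos: [342.9, -271.8, 213.1]
orientation: [0.996, 0.092, 0.001, 0.0]
ft_force: [0.9, 0.0, -0.2]
gripper_width: -0.1
finger_force: 0.0
shift cm tool [ 11.57 -26.31  -0.  ]
station TCP [-331.2 -262.9  213.1] t 1.425 F [ 0.8 -0.1 -0.2] w -0.11827591021514253 0.0
rotvec [ 0.001 -0.001 -0.002]
```

```bash
python3 -m pendant '[{"fingers":1,"linear":[2.3,-5.3,0],"delta_rot":[0,0,0]},{"fingers":1,"linear":[4.6,-10.6,0],"delta_rot":[0,0,0]},{"fingers":1,"linear":[6.9,-15.9,0],"delta_rot":[0,0,0]},{"fingers":1,"linear":[9.2,-21.2,0],"delta_rot":[0,0,0]},{"fingers":1,"linear":[11.5,-26.3,0],"delta_rot":[0,0,0]}]'
python3 -m pendant '[{"fingers":1,"linear":[0,0,5],"delta_rot":[0,0,0]},{"fingers":1,"linear":[0,0,10],"delta_rot":[0,0,0]},{"fingers":1,"linear":[0,0,14],"delta_rot":[0,0,0]},{"fingers":1,"linear":[0,0,16.8],"delta_rot":[0,0,0]},{"fingers":1,"linear":[0,0,16.8],"delta_rot":[0,0,0]}]'
python3 -c "
from h import *
go(-101,0,45)"
```

```text
clock: 2.05
tool_pos: [407.1, 8.2, 213.4]
orientation: [0.996, 0.093, 0.001, 0.0]
ft_force: [0.2, -1.2, 0.1]
gripper_width: -0.2
finger_force: 0.0
clock: 2.68
tool_pos: [404.3, 6.6, 43.0]
orientation: [0.996, 0.093, -0.003, -0.001]
ft_force: [-0.1, -0.2, 0.8]
gripper_width: 0.0
finger_force: 0.0
shift cm tool [11.82 -0.07 -0.26]
station TCP [-219.2   -0.7   43. ] t 2.675 F [-0.2 -0.1  0.8] w 0.004541665873462959 0.0
rotvec [-0.002  0.005  0.   ]
```

```bash
python3 -m pendant '[{"fingers":1,"linear":[1.5,0,0],"delta_rot":[0,0,0]},{"fingers":1,"linear":[3,0,0],"delta_rot":[0,0,0]},{"fingers":1,"linear":[4.5,0,0],"delta_rot":[0,0,0]},{"fingers":1,"linear":[6,0,0],"delta_rot":[0,0,0]},{"fingers":1,"linear":[7.5,0,0],"delta_rot":[0,0,0]}]'
python3 -m pendant '[{"fingers":1,"linear":[0.6,0,0],"delta_rot":[0,0,0]},{"fingers":1,"linear":[1.2,0,0],"delta_rot":[0,0,0]},{"fingers":1,"linear":[1.8,0,0],"delta_rot":[0,0,0]},{"fingers":1,"linear":[2.4,0,0],"delta_rot":[0,0,0]},{"fingers":1,"linear":[3,0,0],"delta_rot":[0,0,0]}]'
python3 -c "
from h import *
go(-101,0,45)"
```

```text
clock: 3.3
tool_pos: [481.5, 20.4, 45.4]
orientation: [0.996, 0.093, -0.0, 0.0]
ft_force: [-1.4, -0.3, 5.0]
gripper_width: 0.3
finger_force: 2.9
clock: 3.92
tool_pos: [510.1, 25.9, 44.7]
orientation: [0.996, 0.093, -0.0, -0.0]
ft_force: [-0.2, -0.0, 0.3]
gripper_width: 0.1
finger_force: 0.0
shift cm tool [ 1.06 -0.14 -0.03]
station TCP [-111.6   -1.4   44.7] t 3.925 F [-0.2  0.   0.3] w 0.07644304972658893 0.0
rotvec [-0.  0. -0.]
```

```bash
python3 -m pendant '[{"fingers":1,"linear":[0.2,0,0],"delta_rot":[0,0,0]},{"fingers":1,"linear":[0.4,0,0],"delta_rot":[0,0,0]},{"fingers":1,"linear":[0.6,0,0],"delta_rot":[0,0,0]},{"fingers":1,"linear":[0.8,0,0],"delta_rot":[0,0,0]},{"fingers":1,"linear":[1,0,0],"delta_rot":[0,0,0]}]'
python3 -c "
from h import *
here()
p,W=cloud('top');save('top2.png',p)
W=W.reshape(-1,3);L=(W-O)@S
m=(L[:,2]>58)&(L[:,2]<68)&(L[:,0]<-60)&(L[:,0]>-200)&(abs(L[:,1])<118)
print(m.sum(),np.percentile(L[m],[2,50,98],axis=0))
cv2.imwrite('pics/top2c.png',cv2.resize(p[130:300,220:420,::-1],None,fx=3,fy=3))
"
```

```text
clock: 4.55
tool_pos: [519.8, 27.7, 44.8]
orientation: [0.996, 0.093, 0.0, -0.0]
ft_force: [-0.0, -0.3, 0.7]
gripper_width: 0.0
finger_force: 0.0
station TCP [-101.8   -1.4   44.8] t 4.55 F [-0.  -0.2  0.7] w 0.011900748547584142 0.0
411 [[-1.55963145e+02 -1.14471528e+02  5.87810353e+01]
 [-1.50024363e+02  1.39782585e-01  6.35605877e+01]
 [-8.15483072e+01  1.14660445e+02  6.71800540e+01]]
```

View pics/top2c.png

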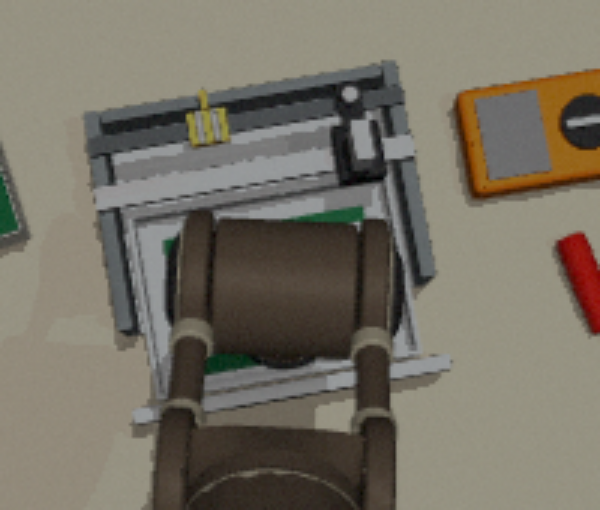

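The tray still appears about 60 mm out: its panel runs through crop (290,385) while the tool is at station x = -102. I'll check from the side view to see where the fingers are.

```bash
python3 -c "
from h import *
p,W=cloud('scene')
a=cv2.resize(p[90:310,180:480,::-1],None,fx=2,fy=2)
q,V=cloud('wrist'); a=cv2.resize(a,(480,352)); b=cv2.resize(q[:,:,::-1],(320,200)); c=np.zeros((352,800,3),np.uint8); c[:,:480]=a; c[:200,480:]=b
cv2.imwrite('pics/sw.png',c)
s=camera_info('wrist');print(-np.array(s['R']).T@s['t'])
"
```

```text
[599.59191957  42.51219273 206.91542094]
```

View pics/sw.png

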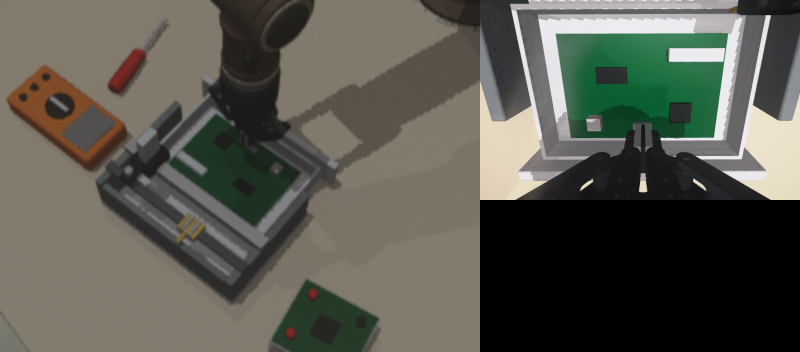

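```bash
python3 -c "
from h import *
for nm,W in (('old',np.load('top.npy')),('new',cloud('top')[1])):
    L=(W.reshape(-1,3)-O)@S
    for a,b in ((-115,-85),(85,115)):
        m=(L[:,2]>58)&(L[:,2]<68)&(L[:,0]<-100)&(L[:,0]>-220)&(L[:,1]>a)&(L[:,1]<b)
        print(nm,a,m.sum(),np.percentile(L[m],[2,50,98],axis=0)[:,[0,2]].round(1).tolist())
W=cloud('scene')[1];L=(W.reshape(-1,3)-O)@S
for a in range(-190,-60,8):
    m=(abs(L[:,0]-a)<4)&(abs(L[:,1])<15)
    print(a,m.sum(),np.nanpercentile(L[m][:,2],[5,50,95]).round() if m.sum() else '')
here()
"
```

```text
old -115 69 [[-171.4, 59.7], [-165.6, 63.9], [-159.9, 67.7]]
old 85 72 [[-171.7, 59.1], [-166.2, 63.6], [-160.5, 67.5]]
new -115 69 [[-155.7, 59.5], [-150.3, 63.9], [-144.0, 67.7]]
new 85 28 [[-156.0, 59.0], [-150.0, 63.3], [-144.8, 67.2]]
-190 3 [ 51. 507. 508.]
-182 63 [506. 509. 514.]
-174 1 [510. 510. 510.]
-166 0 
-158 0 
-150 1 [63. 63. 63.]
-142 4 [24. 55. 67.]
-134 32 [ 19.  25. 409.]
-126 46 [ 28. 410. 414.]
-118 68 [ 29. 415. 418.]
-110 90 [ 29. 417. 420.]
-102 118 [ 28. 418. 420.]
-94 244 [ 30. 108. 419.]
-86 198 [ 29. 154. 417.]
-78 193 [ 29. 404. 413.]
-70 753 [ 33. 295. 403.]
-62 172 [ 29. 356. 395.]
station TCP [-101.9   -1.4   44.7] t 4.8 F [-0.3 -0.   0.4] w -0.11615162416623745 0.0
```

The tray moved only about 16 mm (82 to 66 mm out), and then the thin closed fingertips slipped past the panel. I'll turn the jaws 90° and hold the 12 mm panel between the pads to push it.

```bash
python3 -m pendant '[{"fingers":1,"linear":[0,0,-3],"delta_rot":[0,0,0]},{"fingers":1,"linear":[0,0,-6],"delta_rot":[0,0,0]},{"fingers":-1,"linear":[-2,0,-8],"delta_rot":[0,0,0]},{"fingers":-1,"linear":[-4.8,-0.1,-9],"delta_rot":[0,0,0]},{"fingers":-1,"linear":[-4.8,-0.1,-9],"delta_rot":[0,0,0]}]'
python3 -c "
from h import *
go(-150,0,135);print(r.state()['q'].round(2))"
```

```text
clock: 5.42
tool_pos: [471.2, 19.7, 135.3]
orientation: [0.996, 0.093, 0.0, 0.0]
ft_force: [-0.3, 0.4, 0.3]
gripper_width: 54.2
finger_force: 0.0
shift cm tool [ 0.1  -0.03  0.03]
station TCP [-151.    -0.3  135.3] t 5.425 F [-0.2  0.5  0.3] w 54.249876872557614 0.0
rotvec [ 0. -0. -0.]
[-0.05  0.11  2.05 -0.    0.98  1.33]
```

```bash
python3 -m pendant '[{"fingers":-1,"linear":[0,0,0],"delta_rot":[0,0,-0.18]},{"fingers":-1,"linear":[0,0,0],"delta_rot":[0,0,-0.36]},{"fingers":-1,"linear":[0,0,0],"delta_rot":[0,0,-0.54]},{"fingers":-1,"linear":[0,0,0],"delta_rot":[0,0,-0.72]},{"fingers":-1,"linear":[0,0,0],"delta_rot":[0,0,-0.9]}]'
python3 -m pendant '[{"fingers":-1,"linear":[0,0,0],"delta_rot":[0,0,-0.18]},{"fingers":-1,"linear":[0,0,0],"delta_rot":[0,0,-0.36]},{"fingers":-1,"linear":[0,0,0],"delta_rot":[0,0,-0.54]},{"fingers":-1,"linear":[0,0,0],"delta_rot":[0,0,-0.67]},{"fingers":-1,"linear":[0,0,0],"delta_rot":[0,0,-0.67]}]'
python3 -c "
from h import *
go(-150,0,58);print(r.state()['q'].round(2))"
```

```text
clock: 6.05
tool_pos: [473.1, 19.8, 134.3]
orientation: [0.854, 0.52, 0.0, 0.0]
ft_force: [-0.3, 0.6, -0.4]
gripper_width: 85.5
finger_force: 0.0
clock: 6.68
tool_pos: [472.9, 19.8, 134.3]
orientation: [0.639, 0.769, 0.0, -0.0]
ft_force: [-0.5, -0.3, -0.1]
gripper_width: 85.3
finger_force: 0.0
shift cm tool [ 0.05 -0.07  7.63]
station TCP [-149.3   -0.5  134.3] t 6.675 F [-0.5 -0.2 -0.1] w 85.25776789208862 0.0
rotvec [-0.    -0.     1.569]
[-0.05  0.11  2.05  0.    0.98 -0.23]
```

```bash
python3 -m pendant '[{"fingers":-1,"linear":[0,0,2.5],"delta_rot":[0,0,0]},{"fingers":-1,"linear":[0,0,5],"delta_rot":[0,0,0]},{"fingers":-1,"linear":[0,0,7.2],"delta_rot":[0,0,0]},{"fingers":-1,"linear":[0,0,7.6],"delta_rot":[0,0,0]},{"fingers":0.3,"linear":[0,0,7.6],"delta_rot":[0,0,0]}]' 20
python3 -m pendant '[{"fingers":1,"linear":[0,0,0],"delta_rot":[0,0,0]},{"fingers":1,"linear":[0,0,0],"delta_rot":[0,0,0]},{"fingers":1,"linear":[0,0,0],"delta_rot":[0,0,0]},{"fingers":1,"linear":[0,0,0],"delta_rot":[0,0,0]},{"fingers":1,"linear":[0,0,0],"delta_rot":[0,0,0]}]' 20
python3 -c "
from h import *
go(-84,0,58)"
```

```text
clock: 7.3
tool_pos: [472.7, 19.8, 58.8]
orientation: [0.639, 0.769, -0.0, -0.0]
ft_force: [0.5, -0.1, -0.3]
gripper_width: 69.8
finger_force: 0.0
clock: 7.92
tool_pos: [472.4, 19.7, 58.9]
orientation: [0.638, 0.77, 0.0, 0.0]
ft_force: [-1.1, 0.7, -0.0]
gripper_width: 0.1
finger_force: 0.0
shift cm tool [0.05 6.58 0.09]
station TCP [-149.8   -0.5   58.9] t 7.925 F [-1.   0.9 -0. ] w 0.08453037731287741 0.0
rotvec [ 0.   -0.    1.57]
```

```bash
python3 -c "
from h import *
p,W=cloud('scene')
q,V=cloud('wrist')
print(np.nanpercentile(((V-O)@S)[200:,:,2],[2,10,50]))
a=cv2.resize(p[90:300,220:460,::-1],(400,350),interpolation=cv2.INTER_CUBIC); b=cv2.resize(q[:,:,::-1],(400,250)); c=np.zeros((350,800,3),np.uint8); c[:,:400]=a; c[:250,400:]=b
cv2.imwrite('pics/sw2.png',c)
L=(cloud('top')[1].reshape(-1,3)-O)@S
for a,b in ((-115,-85),(85,115)):
    m=(L[:,2]>58)&(L[:,2]<68)&(L[:,0]<-60)&(L[:,0]>-260)&(L[:,1]>a)&(L[:,1]<b)
    print(a,m.sum(),np.percentile(L[m],[2,50,98],axis=0)[:,[0,2]].round(1).tolist())
"
```

```text
[ 0.07111992  0.65507018 30.70873611]
-115 47 [[-155.4, 58.3], [-148.6, 63.9], [-68.8, 67.7]]
85 67 [[-156.0, 59.4], [-150.4, 63.3], [-72.5, 67.2]]
```

View pics/sw2.png

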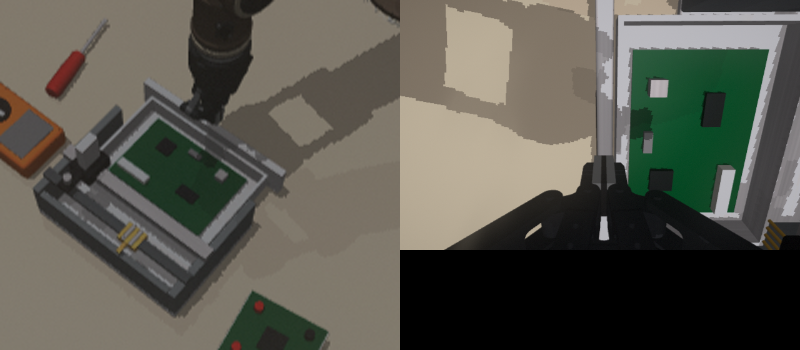

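```bash
python3 -c "
from h import *
q,V=cloud('wrist');L=(V-O)@S
for row in range(235,330,8): print(row,[L[row,c].round(0).tolist() for c in (300,318,324,328,332,340)])
P,V=cloud('scene');L=((V-O)@S).reshape(-1,3)
m=(abs(L[:,1])<16)&(L[:,0]>-175)&(L[:,0]<-125)&(L[:,2]<130)&(L[:,2]>35)
d=P.reshape(-1,3).max(1)<70
x=L[m&d];print(len(x));print(x[np.argsort(x[:,2])][:25].round())
"
```

```text
235 [[-167.0, -21.0, 1.0], [-153.0, 9.0, 65.0], [-150.0, 8.0, 64.0], [-148.0, 9.0, 65.0], [-146.0, 9.0, 66.0], [-140.0, -21.0, 1.0]]
243 [[-167.0, -27.0, 1.0], [-153.0, 4.0, 65.0], [-150.0, 5.0, 65.0], [-148.0, 4.0, 64.0], [-146.0, 5.0, 65.0], [-140.0, -26.0, 1.0]]
251 [[-167.0, -32.0, 1.0], [-153.0, 11.0, 87.0], [-150.0, 10.0, 84.0], [-148.0, 10.0, 85.0], [-147.0, 10.0, 84.0], [-143.0, 11.0, 85.0]]
259 [[-167.0, -39.0, 1.0], [-152.0, 11.0, 93.0], [-150.0, 11.0, 93.0], [-148.0, 10.0, 92.0], [-147.0, 10.0, 91.0], [-144.0, 11.0, 92.0]]
267 [[-160.0, 6.0, 91.0], [-152.0, 10.0, 98.0], [-150.0, 11.0, 99.0], [-148.0, 11.0, 99.0], [-147.0, 10.0, 98.0], [-144.0, 10.0, 98.0]]
275 [[-159.0, 6.0, 98.0], [-152.0, 10.0, 104.0], [-150.0, 10.0, 104.0], [-149.0, 10.0, 104.0], [-147.0, 10.0, 103.0], [-144.0, 10.0, 104.0]]
283 [[-159.0, 6.0, 102.0], [-152.0, 10.0, 109.0], [-150.0, 10.0, 109.0], [-149.0, 10.0, 110.0], [-147.0, 10.0, 109.0], [-144.0, 10.0, 109.0]]
291 [[-159.0, 6.0, 109.0], [-152.0, 10.0, 115.0], [-150.0, 10.0, 114.0], [-149.0, 10.0, 115.0], [-147.0, 11.0, 115.0], [-144.0, 10.0, 114.0]]
[... 392 characters left out ...]
25.0], [-145.0, 11.0, 129.0]]
323 [[-157.0, 11.0, 132.0], [-152.0, 6.0, 126.0], [-150.0, -2.0, 116.0], [-149.0, -2.0, 115.0], [-147.0, 5.0, 125.0], [-145.0, 11.0, 133.0]]
177
[[-137.  -14.   35.]
 [-135.   -3.   35.]
 [-136.   -7.   35.]
 [-138.   -8.   36.]
 [-137.    8.   36.]
 [-137.   13.   36.]
 [-138.    1.   36.]
 [-136.   -1.   37.]
 [-135.    3.   37.]
 [-138.   12.   38.]
 [-137.  -11.   39.]
 [-138.   -5.   39.]
 [-137.    7.   40.]
 [-137.   -2.   40.]
 [-137.  -14.   40.]
 [-140.    8.   41.]
 [-139.  -15.   41.]
 [-137.    1.   41.]
 [-138.   -3.   42.]
 [-139.   -1.   42.]
 [-138.    6.   43.]
 [-135.   12.   43.]
 [-136.    5.   44.]
 [-137.   -5.   44.]
 [-136.  -11.   44.]]
```

```bash
python3 -c "
from h import *
print(r.tip_extent,[a for a in dir(r) if a[0]!='_'])
i=camera_info('wrist');s=r.state();R=Ro.from_quat(s['orientation']).as_matrix()
print(R.T@(-np.array(i['R']).T@i['t']-s['tool_pos']), (np.array(i['R'])@R).round(3))
q,V=cloud('wrist');L=(V-O)@S
for row in range(244,254): print(row,L[row,[318,324,334,340]][:,1:].round(0).tolist())
"
```

```text
19.0 ['MotionError', 'job_done', 'state', 'tip_extent']
[  80.42227091    0.47342274 -162.09721743] [[ 0.     1.     0.   ]
 [-0.949  0.    -0.314]
 [-0.314  0.     0.949]]
244 [[4.0, 65.0], [4.0, 64.0], [4.0, 65.0], [-28.0, 1.0]]
245 [[3.0, 65.0], [3.0, 64.0], [3.0, 65.0], [-28.0, 1.0]]
246 [[2.0, 64.0], [2.0, 64.0], [3.0, 65.0], [-29.0, 1.0]]
247 [[2.0, 65.0], [3.0, 66.0], [2.0, 65.0], [-30.0, -0.0]]
248 [[10.0, 81.0], [10.0, 81.0], [10.0, 81.0], [10.0, 80.0]]
249 [[10.0, 83.0], [10.0, 83.0], [11.0, 83.0], [11.0, 83.0]]
250 [[11.0, 85.0], [10.0, 83.0], [10.0, 84.0], [10.0, 84.0]]
251 [[11.0, 85.0], [10.0, 84.0], [10.0, 85.0], [10.0, 84.0]]
252 [[10.0, 86.0], [11.0, 86.0], [10.0, 85.0], [10.0, 85.0]]
253 [[11.0, 87.0], [11.0, 87.0], [11.0, 87.0], [10.0, 87.0]]
```

The wrist and scene depth agree that the closed fingertips are at z ≈ 80. The reported TCP z of 59 would put them at 40. So the real tool sits about 40 mm higher than reported, and the first push simply skimmed over the panel's top edge. I'll allow for the 40 mm from here: back off, go lower and push again.

```bash
python3 -m pendant '[{"fingers":1,"linear":[0,-2.3,0],"delta_rot":[0,0,0]},{"fingers":1,"linear":[0,-4.6,0],"delta_rot":[0,0,0]},{"fingers":1,"linear":[0,-4.6,2.5],"delta_rot":[0,0,0]},{"fingers":1,"linear":[0,-4.6,5],"delta_rot":[0,0,0]},{"fingers":1,"linear":[0,-4.6,5.3],"delta_rot":[0,0,0]}]'
python3 -m pendant '[{"fingers":1,"linear":[0,1.2,0],"delta_rot":[0,0,0]},{"fingers":1,"linear":[0,2.4,0],"delta_rot":[0,0,0]},{"fingers":1,"linear":[0,3.6,0],"delta_rot":[0,0,0]},{"fingers":1,"linear":[0,4.8,0],"delta_rot":[0,0,0]},{"fingers":1,"linear":[0,6,0],"delta_rot":[0,0,0]}]'
python3 -c "
from h import *
here()
L=(cloud('top')[1].reshape(-1,3)-O)@S
for a,b in ((-115,-85),(85,115)):
    m=(L[:,2]>58)&(L[:,2]<68)&(L[:,0]<-60)&(L[:,0]>-260)&(L[:,1]>a)&(L[:,1]<b)
    print(a,m.sum(),np.percentile(L[m],[2,50,98],axis=0)[:,[0,2]].round(1).tolist())
"
```

```text
clock: 8.85
tool_pos: [425.3, 11.4, 4.5]
orientation: [0.638, 0.77, -0.001, -0.002]
ft_force: [-0.3, -0.4, -0.3]
gripper_width: 0.1
finger_force: 0.0
clock: 9.48
tool_pos: [488.1, 22.5, 6.7]
orientation: [0.638, 0.77, 0.001, 0.001]
ft_force: [-2.4, -0.9, 6.2]
gripper_width: -0.2
finger_force: 3.0
station TCP [-133.8   -0.7    6.7] t 9.475 F [-2.5 -0.5  6.2] w -0.23439621420224077 3.014261739444919
-115 54 [[-119.0, 61.0], [-113.0, 63.4], [-69.8, 67.8]]
85 76 [[-120.0, 58.8], [-113.6, 64.0], [-67.7, 67.7]]
```

Now the tray is moving with the tool: its face is at -119, so it is 29 mm out. I'll push through the detent more slowly.

```bash
python3 -m pendant '[{"fingers":1,"linear":[0,0.5,0],"delta_rot":[0,0,0]},{"fingers":1,"linear":[0,1,0],"delta_rot":[0,0,0]},{"fingers":1,"linear":[0,1.5,0],"delta_rot":[0,0,0]},{"fingers":1,"linear":[0,2,0],"delta_rot":[0,0,0]},{"fingers":1,"linear":[0,2.4,0],"delta_rot":[0,0,0]}]'
python3 -m pendant '[{"fingers":1,"linear":[0,0.2,0],"delta_rot":[0,0,0]},{"fingers":1,"linear":[0,0.4,0],"delta_rot":[0,0,0]},{"fingers":1,"linear":[0,0.5,0],"delta_rot":[0,0,0]},{"fingers":1,"linear":[0,0.6,0],"delta_rot":[0,0,0]},{"fingers":1,"linear":[0,0.6,0],"delta_rot":[0,0,0]}]'
python3 -c "
from h import *
here()
L=(cloud('top')[1].reshape(-1,3)-O)@S
for a,b in ((-115,-85),(85,115)):
    m=(L[:,2]>58)&(L[:,2]<68)&(L[:,0]<-74)&(L[:,0]>-260)&(L[:,1]>a)&(L[:,1]<b)
    print(a,m.sum(),np.percentile(L[m],[2,50,98],axis=0)[:,[0,2]].round(1).tolist())
"
```

```text
clock: 10.15
tool_pos: [508.6, 26.2, 6.6]
orientation: [0.638, 0.77, -0.002, -0.001]
ft_force: [-5.2, -2.3, 10.5]
gripper_width: -0.1
finger_force: 6.1
clock: 10.78
tool_pos: [514.9, 27.7, 5.9]
orientation: [0.638, 0.77, -0.001, -0.001]
ft_force: [-2.2, -0.4, 6.6]
gripper_width: -0.0
finger_force: 3.5
station TCP [-106.5   -0.6    5.9] t 10.775 F [-2.2 -0.   6.6] w -0.017844358988926966 3.494154289655853
-115 44 [[-90.4, 58.3], [-85.8, 63.6], [-78.7, 67.5]]
85 64 [[-91.1, 59.1], [-85.6, 63.4], [-79.3, 66.8]]
```

```bash
python3 -m pendant '[{"fingers":1,"linear":[0,0.1,0],"delta_rot":[0,0,0]},{"fingers":1,"linear":[0,0.2,0],"delta_rot":[0,0,0]},{"fingers":1,"linear":[0,0.3,0],"delta_rot":[0,0,0]},{"fingers":1,"linear":[0,0.4,0],"delta_rot":[0,0,0]},{"fingers":1,"linear":[0,0.4,0],"delta_rot":[0,0,0]}]'
python3 -c "
from h import *
here()
L=(cloud('top')[1].reshape(-1,3)-O)@S
for a,b in ((-115,-85),(85,115)):
    m=(L[:,2]>58)&(L[:,2]<68)&(L[:,0]<-74)&(L[:,0]>-260)&(L[:,1]>a)&(L[:,1]<b)
    print(a,m.sum(),np.percentile(L[m],[2,50,98],axis=0)[:,[0,2]].round(1).tolist())
"
```

```text
clock: 11.45
tool_pos: [514.7, 27.7, 5.8]
orientation: [0.638, 0.77, -0.004, -0.004]
ft_force: [-11.3, -5.1, 16.3]
gripper_width: -0.1
finger_force: 9.6
station TCP [-106.7   -0.5    5.8] t 11.45 F [-12.   -2.9  16.3] w -0.050823357703634345 9.635383228305727
-115 43 [[-90.3, 60.3], [-85.2, 63.9], [-78.9, 67.6]]
85 62 [[-90.8, 58.5], [-85.2, 63.2], [-79.3, 67.0]]
```

Force rises with no further motion, so the tray is on its stop. Next I retract, rise, turn the jaws back and go above the fin.

```bash
python3 -m pendant '[{"fingers":1,"linear":[0,-2,0],"delta_rot":[0,0,0]},{"fingers":1,"linear":[0,-4,-2],"delta_rot":[0,0,0]},{"fingers":1,"linear":[0,-4,-7],"delta_rot":[0,0,0]},{"fingers":1,"linear":[0,-4,-12],"delta_rot":[0,0,0]},{"fingers":-1,"linear":[0,-4,-17],"delta_rot":[0,0,0]}]'
python3 -m pendant '[{"fingers":-1,"linear":[0,0,0],"delta_rot":[0,0,0.18]},{"fingers":-1,"linear":[0,0,0],"delta_rot":[0,0,0.36]},{"fingers":-1,"linear":[0,0,0],"delta_rot":[0,0,0.54]},{"fingers":-1,"linear":[0,0,0],"delta_rot":[0,0,0.72]},{"fingers":-1,"linear":[0,0,0],"delta_rot":[0,0,0.9]}]'
python3 -m pendant '[{"fingers":-1,"linear":[0,0,0],"delta_rot":[0,0,0.18]},{"fingers":-1,"linear":[0,0,0],"delta_rot":[0,0,0.36]},{"fingers":-1,"linear":[0,0,0],"delta_rot":[0,0,0.54]},{"fingers":-1,"linear":[0,0,0],"delta_rot":[0,0,0.67]},{"fingers":-1,"linear":[0,0,0],"delta_rot":[0,0,0.67]}]'
python3 -c "
from h import *
go(-40,-77,170)"
```

```text
clock: 12.12
tool_pos: [479.3, 21.4, 176.5]
orientation: [0.638, 0.77, -0.0, -0.001]
ft_force: [1.0, -0.6, -0.6]
gripper_width: 17.2
finger_force: 0.0
clock: 12.75
tool_pos: [479.4, 21.4, 174.9]
orientation: [0.911, 0.413, -0.001, -0.0]
ft_force: [0.1, 0.0, -0.2]
gripper_width: 85.6
finger_force: 0.0
clock: 13.38
tool_pos: [479.5, 21.4, 175.0]
orientation: [0.996, 0.094, -0.001, -0.0]
ft_force: [-0.4, -0.3, 0.1]
gripper_width: 85.6
finger_force: 0.0
shift cm tool [10.24  7.7   0.48]
station TCP [-142.5   -0.2  175. ] t 13.375 F [-0.4 -0.2  0.1] w 85.6259097051907 0.0
rotvec [-0.001  0.001  0.002]
```

```bash
python3 -m pendant '[{"fingers":-1,"linear":[3,2.3,0],"delta_rot":[0,0,0]},{"fingers":-1,"linear":[6,4.6,0],"delta_rot":[0,0,0]},{"fingers":-1,"linear":[8.5,6.5,0],"delta_rot":[0,0,0]},{"fingers":-1,"linear":[10.2,7.7,0],"delta_rot":[0,0,0]},{"fingers":-1,"linear":[10.2,7.7,0],"delta_rot":[0,0,0]}]'
python3 -c "
from h import *
p,V=cloud('wrist');save('w3.png',p);L=(V-O)@S
def st(n,m): x=L[m]; print(n,len(x),np.percentile(x,[3,50,97],axis=0).round(1).tolist())
z=L[...,2];near=(abs(L[...,0]-15)<40)&(L[...,1]<-40)
st('fin',near&(z>140)&(z<154))
st('cap',near&(z>108)&(z<118)|(abs(L[...,0]-56)<15)&(L[...,1]<-40)&(z>108)&(z<120))
for c in ('wrist',):
    for o in spotter.outline_of(c,'notch')[:2]: print(o['p'],o['rect']); st('notch',o['region'])
for o in spotter.outline_of('wrist','carriage')[:1]: print(o['p'],o['rect'])
f=p.astype(int);br=(f[...,0]-f[...,2]>50)&(z>70)&(z<95)&(abs(L[...,0]-62)<30); st('brass',br)
here()
"
```

```text
clock: 14.0
tool_pos: [595.4, -36.0, 175.2]
orientation: [0.996, 0.094, -0.0, -0.0]
ft_force: [0.1, -0.3, -0.2]
gripper_width: 85.3
finger_force: 0.0
fin 1527 [[1.7, -85.4, 146.5], [16.1, -78.8, 148.5], [29.4, -72.4, 149.8]]
cap 369 [[30.1, -83.6, 113.0], [55.7, -78.8, 114.6], [61.1, -73.6, 116.0]]
0.68 [138.0, 4.5, 194.7, 73.3]
notch 2369 [[nan, nan, nan], [nan, nan, nan], [nan, nan, nan]]
0.55 [298.3, 28.0, 359.3, 157.7]
brass 1394 [[43.9, 14.9, 83.7], [59.3, 29.0, 85.1], [82.1, 43.2, 86.6]]
station TCP [-41.  -76.7 175.2] t 14.15 F [ 0.5 -0.3 -0.2] w 85.27041798394849 0.0
```

View pics/w3.png

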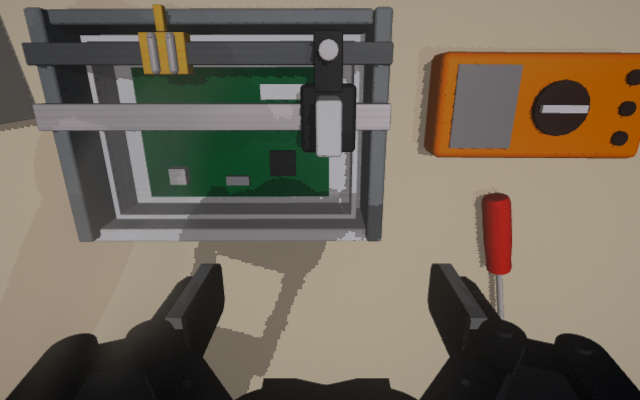

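The picture shows the tray home, with its panel flush at row ~235. The fin top is at about (328,127) and the notch block at (163,52). The fin is at station (16, -78.8) and the notch at y ≈ 29, so the travel is about 108 mm. Next I grip the fin.

```bash
python3 -m pendant '[{"fingers":-1,"linear":[3,0.2,0],"delta_rot":[0,0,0]},{"fingers":-1,"linear":[5.7,0.2,0],"delta_rot":[0,0,0]},{"fingers":-1,"linear":[5.7,0.2,3],"delta_rot":[0,0,0]},{"fingers":-1,"linear":[5.7,0.2,6],"delta_rot":[0,0,0]},{"fingers":-1,"linear":[5.7,0.2,8.3],"delta_rot":[0,0,0]}]' 40
python3 -m pendant '[{"fingers":-1,"linear":[0,0,0],"delta_rot":[0,0,0]},{"fingers":1,"linear":[0,0,0],"delta_rot":[0,0,0]},{"fingers":1,"linear":[0,0,0],"delta_rot":[0,0,0]},{"fingers":1,"linear":[0,0,0],"delta_rot":[0,0,0]},{"fingers":1,"linear":[0,0,0],"delta_rot":[0,0,0]}]' 40
python3 -c "
from h import *
here()
p,V=cloud('wrist');save('w4.png',p);L=(V-O)@S;z=L[...,2]
f=p.astype(int);br=(f[...,0]-f[...,2]>50)&(z>70)&(z<95)&(abs(L[...,0]-62)<30);x=L[br];print(len(x));x.size and print(np.percentile(x,[3,50,97],axis=0).round(1).tolist())
m=(z>110)&(z<118)&(abs(L[...,0]-56)<12);print(m.sum(),np.percentile(L[m],[5,50,95],axis=0).round(1).tolist())
"
```

```text
clock: 14.78
tool_pos: [649.3, -26.0, 91.4]
orientation: [0.996, 0.094, -0.001, -0.0]
ft_force: [-0.1, -0.2, -0.3]
gripper_width: 85.5
finger_force: 0.0
clock: 15.4
tool_pos: [651.6, -26.9, 93.6]
orientation: [0.996, 0.093, 0.001, 0.0]
ft_force: [-1.6, -1.2, 0.7]
gripper_width: 13.4
finger_force: 39.1
station TCP [ 17.6 -79.6  93.6] t 15.4 F [-1.8 -0.9  0.7] w 13.426546471630694 39.147677421569824
2318
[[45.1, 14.0, 84.0], [61.0, 28.2, 85.3], [83.3, 42.5, 86.7]]
668 [[52.9, -84.5, 112.1], [58.0, -79.6, 114.8], [62.7, -75.0, 115.9]]
```

View pics/w4.png

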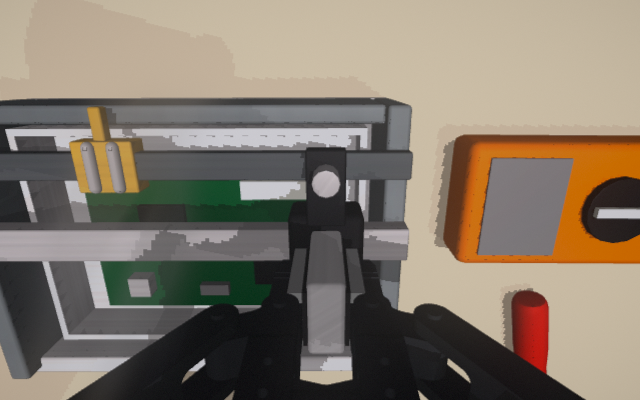

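The fin is held (13.4 mm opening, 39 N). I'll slide 88 mm, stopping short of the ridge, and measure again.

```bash
python3 -m pendant '[{"fingers":1,"linear":[0,-2,0],"delta_rot":[0,0,0]},{"fingers":1,"linear":[0,-4.2,0],"delta_rot":[0,0,0]},{"fingers":1,"linear":[0,-6.4,0],"delta_rot":[0,0,0]},{"fingers":1,"linear":[0,-8,0],"delta_rot":[0,0,0]},{"fingers":1,"linear":[0,-8.8,0],"delta_rot":[0,0,0]}]'
python3 -c "
from h import *
here()
p,V=cloud('wrist');save('w5.png',p);L=(V-O)@S;z=L[...,2]
f=p.astype(int);br=(f[...,0]-f[...,2]>50)&(z>70)&(z<95)&(abs(L[...,0]-62)<30);x=L[br];print(len(x),np.percentile(x,[3,50,97],axis=0).round(1).tolist())
q=x[x[:,0]>76];print('pointer',len(q),np.percentile(q[:,1],[5,50,95]))
m=(z>110)&(z<118)&(abs(L[...,0]-56)<12);print(m.sum(),np.percentile(L[m],[5,50,95],axis=0).round(1).tolist())
"
```

```text
clock: 16.08
tool_pos: [634.5, 62.0, 93.6]
orientation: [0.996, 0.094, 0.0, -0.0]
ft_force: [-1.0, -2.5, 5.8]
gripper_width: 13.6
finger_force: 40.9
station TCP [17.3 11.  93.6] t 16.075 F [-1.4 -2.3  5.8] w 13.570133012333997 40.920270681381226
1958 [[45.4, 17.9, 81.1], [64.3, 31.1, 85.4], [84.0, 43.9, 86.7]]
pointer 282 [26.81195052 29.39840302 32.21477844]
669 [[52.5, 7.0, 112.6], [57.7, 12.0, 114.8], [62.4, 16.5, 115.9]]
```

View pics/w5.png

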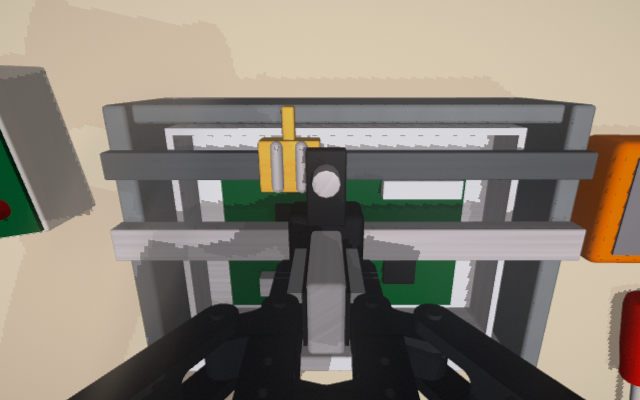

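Plunger at 12.0 and notch (pointer) at 29.4, so about 17 mm remain. I'll creep 14 mm to get over the crest, then check.

```bash
python3 -m pendant '[{"fingers":1,"linear":[0,-0.4,0],"delta_rot":[0,0,0]},{"fingers":1,"linear":[0,-0.7,0],"delta_rot":[0,0,0]},{"fingers":1,"linear":[0,-1,0],"delta_rot":[0,0,0]},{"fingers":1,"linear":[0,-1.2,0],"delta_rot":[0,0,0]},{"fingers":1,"linear":[0,-1.4,0],"delta_rot":[0,0,0]}]'
cat > m.py <<'E'
from h import *
here()
p,V=cloud('wrist');save('w_%d.png'%(r.state()['clock']*100),p);L=(V-O)@S;z=L[...,2]
f=p.astype(int);br=(f[...,0]-f[...,2]>50)&(z>70)&(z<95)&(abs(L[...,0]-62)<30);x=L[br]
q=x[x[:,0]>76];print('pointer',len(q),np.percentile(q[:,1],[5,50,95]).round(1))
m=(z>110)&(z<118)&(abs(L[...,0]-56)<12);print('cap',np.percentile(L[m],[5,50,95],axis=0).round(1).tolist())
E
python3 m.py
```

```text
clock: 16.75
tool_pos: [632.1, 74.1, 93.6]
orientation: [0.996, 0.094, 0.0, 0.0]
ft_force: [-1.6, -2.6, 5.5]
gripper_width: 13.5
finger_force: 41.0
station TCP [17.3 23.3 93.6] t 16.75 F [-2.1 -2.2  5.5] w 13.453815967385077 40.96019625663757
pointer 267 [27.  29.4 32.1]
cap [[52.6, 19.2, 111.8], [57.7, 24.1, 114.8], [62.4, 28.7, 115.9]]
```

```bash
python3 -m pendant '[{"fingers":1,"linear":[0,-0.1,0],"delta_rot":[0,0,0]},{"fingers":1,"linear":[0,-0.2,0],"delta_rot":[0,0,0]},{"fingers":1,"linear":[0,-0.3,0],"delta_rot":[0,0,0]},{"fingers":1,"linear":[0,-0.4,0],"delta_rot":[0,0,0]},{"fingers":1,"linear":[0,-0.5,0],"delta_rot":[0,0,0]}]'
python3 m.py
python3 -m pendant '[{"fingers":1,"linear":[0,0,0],"delta_rot":[0,0,0]},{"fingers":1,"linear":[0,0,0],"delta_rot":[0,0,0]},{"fingers":1,"linear":[0,0,0],"delta_rot":[0,0,0]},{"fingers":1,"linear":[0,0,0],"delta_rot":[0,0,0]},{"fingers":1,"linear":[0,0,0],"delta_rot":[0,0,0]}]'
python3 m.py; cp pics/w_18*.png pics/last.png; ls pics
```

```text
clock: 17.42
tool_pos: [631.1, 79.9, 93.6]
orientation: [0.996, 0.094, 0.0, -0.0]
ft_force: [-2.0, -2.2, 5.0]
gripper_width: 13.6
finger_force: 41.0
station TCP [17.3 29.2 93.6] t 17.425 F [-2.3 -1.8  5. ] w 13.563071316628319 40.95390737056732
pointer 261 [26.1 28.9 31.2]
cap [[52.6, 24.4, 112.0], [57.7, 29.3, 114.9], [62.4, 33.8, 115.9]]
clock: 18.1
tool_pos: [631.1, 80.0, 93.6]
orientation: [0.996, 0.094, 0.0, -0.0]
ft_force: [-2.0, -1.7, 4.6]
gripper_width: 13.7
finger_force: 40.9
station TCP [17.3 29.3 93.6] t 18.1 F [-2.2 -1.3  4.6] w 13.728137562145811 40.947028398513794
pointer 262 [26.1 28.7 31.2]
cap [[52.6, 24.4, 112.2], [57.7, 29.3, 114.9], [62.4, 33.8, 115.9]]
last.png
scene1.png
sw.png
sw2.png
top1.png
top1c.png
top2.png
top2c.png
w3.png
w4.png
w5.png
w_1680.png
w_1747.png
w_1814.png
```

```bash
python3 -c "
from h import *
L=(cloud('top')[1].reshape(-1,3)-O)@S
for a,b in ((-115,-85),(85,115)):
    m=(L[:,2]>58)&(L[:,2]<68)&(L[:,0]<-74)&(L[:,0]>-260)&(L[:,1]>a)&(L[:,1]<b)
    print(np.percentile(L[m],[2,50,98],axis=0)[:,0].round(1))"
```

```text
[-90.1 -85.  -78.9]Traceback (most recent call last):
  File "<string>", line 6, in <module>
    print(np.percentile(L[m],[2,50,98],axis=0)[:,0].round(1))
          ~~~~~~~~~~~~~^^^^^^^^^^^^^^^^^^^^^^^
    return _quantile_unchecked(
        a, q, axis, out, overwrite_input, method, keepdims, weights)
    return _ureduce(a,
                    func=_quantile_ureduce_func,
    ...<5 lines>...
                    overwrite_input=overwrite_input,
                    method=method)
    r = func(a, **kwargs)
    result = _quantile(arr,
                       quantiles=q,
    ...<2 lines>...
                       out=out,
                       weights=wgt)
    slices_having_nans = np.isnan(arr[-1, ...])
                                  ~~~^^^^^^^^^
IndexError: index -1 is out of bounds for axis 0 with size 0
```

View pics/last.png

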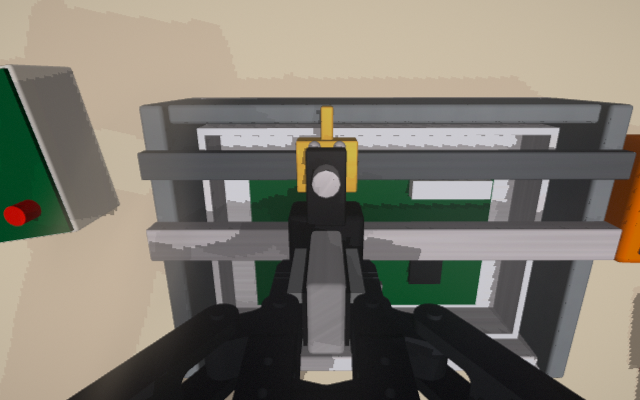

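The steel cap (326,183) is in line with the brass pointer (327,120), midway between the ridges. The tray face is at -90 (home), the grip is 41 N, and nothing is moving. The error above only means the arm was hiding the panel's other end from the top camera. I'm handing the job in.

```bash
python3 -c "
from bench import r
print(r.job_done())"
```

```text
the job is handed in; nothing more can be done
None
```

The job is handed in (no verdict came back): the tray is home on its stop, and the carriage is at rest in the notch, within about 0.6 mm by the last measurement, with the fin still gripped at 41 N.

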